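# Check a foot treadle and offer up its cover plate

### The job

The foot treadle unit of the shoe finishing machine is on the bench for service: first, with the loose cover plate still lying on the bench, press the treadle all the way down to its stop, keep it there for about a second, and let it spring back up. Then pick up the cover plate by its red grip and hold it level, hovering about 15 mm above the open housing with its three holes over the three matching threaded holes, so that a colleague can start the screws; it must not touch the unit. Finish still holding it there, steady, and leave everything else on the bench where it is.

Things in the scene. Friction and masses are not known exactly. Their poses are not given: they have to be found in the camera images.
- unit: Green cast foot treadle unit, heavy, it does not move on the bench. Base 260 x 130 x 12 mm. Origin: centre of the underside, on the bench. Its x runs from the treadle end (-x) to the housing end (+x), z up. The open-topped housing (110 along x, 130 along y, top 70 mm above the bench) is centred 75 mm from the origin along +x. The treadle's hinge axis runs along y, 5 mm from the origin along +x and 35 mm above the bench.
- housing_top (a point): Centre of the housing's top face, 70 mm above the bench; axes as the unit's. The cover belongs here: its origin on this point and its axes along these.
- thread0 (a point): Threaded hole (8 mm black hole in a brass ring) in the housing's top face, at x +42, y +50 mm from housing_top.
- thread1 (a point): Threaded hole in the housing's top face, at x +42, y -50 mm from housing_top.
- thread2 (a point): Threaded hole in the housing's top face, the single one on the treadle side, at x -42, y 0 mm from housing_top.
- treadle (a joint): Angle of the spring treadle, a ribbed black plate 94 mm wide that reaches 130 mm from its hinge towards the unit's -x and slopes up to its free end by 0.24 rad. 0 = up at rest, 0.22 rad = down at its stop (nearly level). Pressing at treadle_press takes about 7 N to start and 12 N at the stop; it springs back when released.
- treadle_press (a point): Point on the top face of the treadle, mid-width, 105 mm from the hinge axis, near the free end: the place to press, straight down. It stands about 66 mm above the bench at rest and goes down by about 23 mm to the stop.
- cover: Loose aluminium cover plate, 110 (x) x 130 (y) x 5 mm, about 0.3 kg, with three 10 mm through holes: two at its +x edge, one in the middle of its -x edge, so it fits only one way round. Lies flat. Origin: centre of the underside; z up. A red grip rib stands on the middle of its top: 55 mm long (x), 16 mm wide (y), its top 41 mm above the underside. Starts within 1 rad of the unit's heading.
- cover_grip (a point): Point inside the red rib, 29 mm above the cover's underside (24 mm above its top face), above its centre: a good place to grip from above, with the fingers closing across the rib (along the cover's y).
- hole0 (a point): Centre of the cover's hole at x +42, y +50 mm from its origin, on the underside; belongs over thread0.
- hole1 (a point): Centre of the cover's hole at x +42, y -50 mm, on the underside; belongs over thread1.
- hole2 (a point): Centre of the cover's hole at x -42, y 0 mm, on the underside; belongs over thread2.
- polish_tin: Bystander: blue and brass polish tin, 68 mm across, 23 mm high. Origin under its centre.
- screw_dish: Bystander: small steel dish of brass screws, 68 mm across, 22 mm high. Origin under its centre.
- screwdriver: Bystander: red-handled screwdriver lying beyond the work area. Origin under its middle.
- hammer: Bystander: hammer lying on the left, near the robot. Origin under its middle.
- glue_bottle: Bystander: white glue bottle with blue label, 44 mm across, 110 mm high, standing beyond the work area. Origin under its centre.
- black_shoe: Bystander: black court shoe, 250 mm long, 108 mm high, on the left. Origin under its middle.
- wood_last: Bystander: wooden shoe last, 233 mm long, 92 mm high, on the right. Origin under its middle.
Not all that is in view belongs to the job. What is shaped like the cover but purple or yellow is not meant.

How it is judged:
On the way, in this order (a step that is already met when the one before it is completed fails the run):
1. treadle held down at its stop while the cover still lies on the bench (value of joint treadle above 0.195 rad and distance of cover from where it was at the start of the episode below 0.03 m), for 0.5 s.
2. treadle let go and back up, cover still lying on the bench (value of joint treadle below 0.03 rad and distance of cover from where it was at the start of the episode below 0.03 m), for 0.1 s.
3. cover lifted in the gripper, clear of the bench (height (world z) of cover above 0.03 m and contact force between cover and the fingers above 1 N), for 0.2 s.
At the end, for the whole second after the job is handed in: Cover held in the fingers: each hole within 4 mm (horizontally) of its threaded hole, underside 6 to 30 mm above the housing top, level within 0.12 rad, under 20 mm/s and 0.15 rad/s, not touching the unit; treadle back up (below 0.04 rad) (horizontal distance between hole0 and thread0 below 0.004 m and horizontal distance between hole1 and thread1 below 0.004 m and horizontal distance between hole2 and thread2 below 0.004 m and z of cover in the frame of housing_top between 0.006 and 0.03 m and angle between cover's own z axis and vertical below 0.12 rad and contact force between cover and the fingers above 1 N and contact force between cover and unit below 0.1 N and linear speed of cover below 0.02 m/s and angular speed of cover below 0.15 rad/s and value of joint treadle below 0.04 rad); the arm keeps its last pose, push and grip.
It fails at once if the cover hits or rests on the unit (over 1 N) (contact force between cover and unit above 1 N).
It fails at once if something else on the bench is moved by more than 30 mm (distance of any of polish_tin, screw_dish, screwdriver, hammer, glue_bottle, black_shoe, wood_last from where it was at the start of the episode above 0.03 m).
It also fails if it takes over 56 s, if anything falls off the work surface, if the arm or the gripper's body presses on something with over 40 N, if the wrist force passes 120 N, or if a joint passes its speed limit or range.

### The arm

A 7-joint arm with a two-finger parallel gripper is mounted at the origin on the work surface. World frame = base frame: x ahead of the robot, y to its left, z up, the work surface at z = 0. Lengths are in m, angles in rad, forces in N, time in s.
With the tool pointing down it reaches from about 0.4 to 0.875 m from the base axis. Payload 19.3 kg.
Tool frame: the origin (TCP) lies midway between the tips of the shut fingers; the grasp point (between the pads) lies 19 mm behind it; z points along the fingers, y is the direction in which the jaws open and shut (so a half turn about z gives the same grasp; the last joint's range is limited). The gripper opens to 85 mm and grips with 20 to 120 N. Pads are 22 mm wide; open, the fingers measure 114 mm over their backs; the gripper's body (76 mm by 85 mm) begins 54 mm behind the grasp point. The pads swing forward as they close: fully open they stand 13 mm farther back than shut.
Start: joints at [1.133, 0.521, -0.036, 1.599, 0.021, 1.021, -0.113], TCP at [0.225, -0.583, 0.202] pointing down, gripper open.
Joint ranges: [-2.91, 2.91], [-0.3, 2.13], [-1.5, 1.42], [0.17, 2.43], [-1.26, 4.41], [0.16, 1.93], [-2.52, 2.52]. Speed limits (rad/s): [1.89, 1.89, 2.39, 2.39, 3.01, 3.01, 3.01].

### API

Orientations are given as [roll, pitch, yaw] about the fixed x, y, z axes, in that order (R = Rz(yaw) Ry(pitch) Rx(roll)).
In Python, from workcell import telemetry, cams, workorder gives the robot as it stands. The module is installed in compiled form; this text tells all that it offers.
- The arm moves only by the tool apply_moves, never from a script. Its argument "steps" is a list of rows, each a list of 4 numbers: the shift along the tool's x, y, z in cm, then the turn about the tool's z in rad. A call has exactly 10 rows; each row is the pose to reach, as a shift and turn from the pose commanded when the call began, along the tool's axes at that moment; what a row does not reach only later rows make up. A row lasts 1/12 s, in which the tool goes at most 41.7 mm and 7.16 degrees, less where a joint would pass 70% of its speed; a pose out of reach is approached as far as the arm can. A call with a gripper value outside its range is refused whole. "claw" is the closure, from 0 (fully open) to 1 (shut), set as the call begins (left out, the last holds). The fingers move at their own pace and stop on an object; "force" is the grip in N (left out, the last holds). Time passes only in rows, so rows that repeat a pose let the fingers close, or fill a call up. It gives the time, the measured TCP pose, the force and the opening at its end, in the units of the state.
- telemetry.observe(): the state, without advancing time (a new reading comes with each control period).
- cams.grab_frame(name): name is "side" or "top" or "wrist"; returns a dict with "color" (480x640x3 uint8, red, green, blue), "mtx" (3x3 intrinsics, pixels), "k1" (the pictures are not rectified: a ray, as slopes to the right and down, at radius r is drawn at 1 + k1 r^2 times it, then the intrinsics apply), "eye" and "orientation" of the camera in the world; the wrist camera has in their place "T_tool_cam" (4x4, takes a point from camera to tool coordinates, whose origin is the TCP and whose axes are the flange's). Camera axes: x right, y down, z forward; pixel columns grow to the right and rows downward; lengths in m; the calibration is good to about 2 mm. A picture is of the moment at which its call begins: read the wrist's pose just before it. There is no depth.
- workorder.job_done(): hands the job in, once; it reports no verdict.
Trained networks look in the newest picture that a camera, given by its name, has taken for a name from the list of things; names that differ only in an ending like _2 or _b are one class to them, and where a whole thing is asked for, a point or a joint stands for the part that bears it (a point fixed in the world has none). Each returns a list of dicts, best first, with "score" (0 to 1); they miss things now and then, are a little off and sometimes report something else, mostly with a low value. They report only what shows in the picture. A call takes as long as a camera call. They do not tell look-alikes from the thing itself.
- cams.find_in(camera, name): "box" ([left, top, width, height] in pixels, round what is visible of it).
- cams.pinpoint(camera, name): "uv" ([column, row] in pixels: a listed point, or the origin of a listed thing).
The state is a dict: "clock": time; "qpos": joint angles; "qd": joint speeds; "joint_efforts": joint torques, N m; "position": TCP position; "tool_rot": TCP orientation; "force": force on the tool from outside, world axes, zero at the start; "moment": the same for the moment, N m; "grip_width": finger opening in m.
Only numpy, scipy, OpenCV 4.12 (cv2) and the standard library are available. Lean on these libraries where they do the work, as an engineer would, in place of code of your own. Each camera call takes 0.05 s, during which the arm holds its last target. There are 200 camera calls.

## Working session

There is one attempt and no reset: what is moved stays moved. The work goes in short steps, Python scripts to look and compute and a tool call to move; the robot and the scene stay as the last step left them, time stands still between calls to the robot, and variables do not carry over. Pictures are saved under pics/ and viewed, about 8 in all and at most 12, crops included, and the job is handed in when it is done.

Besides the shell and the picture viewer there is one more tool, called after "Emit:" by a JSON object that holds its "method" and its "body", one argument or row to a line. apply_moves: Moves the arm, as the interface text tells. Its arguments: {"type":"object","properties":{"steps":{"type":"array"},"claw":{"type":"number"},"force":{"type":"number"}},"required":["steps"]}

```bash
mkdir -p pics; cat > h.py <<'E'
import numpy as np, cv2
from scipy.spatial.transform import Rotation as R
from workcell import telemetry, cams, workorder
def Rm(o):
    o=np.array(o,float)
    return o if o.shape==(3,3) else R.from_euler('xyz',o).as_matrix()
def campose(f,s=None):
    if 'eye' in f: return np.array(f['eye']),Rm(f['orientation'])
    T=np.array(f['T_tool_cam']); Rt=Rm(s['tool_rot'])
    return np.array(s['position'])+Rt@T[:3,3], Rt@T[:3,:3]
def ray(f,uv,s=None):
    K=np.array(f['mtx']); k=f['k1']
    d=cv2.undistortPoints(np.array([[uv]],float),K,np.array([k,0,0,0.]))[0,0]
    e,Rc=campose(f,s); return e,Rc@np.array([d[0],d[1],1])
def at_z(f,uv,z,s=None):
    e,d=ray(f,uv,s); return e+d*(z-e[2])/d[2]
def proj(f,P,s=None):
    e,Rc=campose(f,s); p=Rc.T@(np.array(P)-e); a=p[:2]/p[2]; a=a*(1+f['k1']*(a@a))
    K=np.array(f['mtx']); return np.array([K[0,0]*a[0]+K[0,2],K[1,1]*a[1]+K[1,2]])
def save(n,img): cv2.imwrite('pics/'+n+'.png',img[:,:,::-1])
E
python3 - <<'E'
from h import *
np.set_printoptions(precision=3,suppress=True)
s=telemetry.observe(); print(s)
Z=dict(housing_top=.07,thread0=.07,thread1=.07,thread2=.07,treadle_press=.066,cover_grip=.029,hole0=.0,hole1=.0,hole2=.0,cover=0,unit=0)
for c in ('top','side'):
    f=cams.grab_frame(c); save(c,f['color']); print(c,f['eye'],f['orientation'],f['k1'])
    for n,z in Z.items():
        for d in cams.pinpoint(c,n)[:3]: print(c,n,round(d['score'],2),np.round(d['uv']),at_z(f,d['uv'],z))
E
```

```text
{'clock': 0.0, 'qpos': array([ 1.133,  0.522, -0.036,  1.6  ,  0.021,  1.021, -0.113]), 'qd': array([ 0.   ,  0.   , -0.001, -0.   ,  0.001, -0.   ,  0.   ]), 'joint_efforts': array([ -0.   , -92.713,   1.98 , -36.993,   0.018,   0.009,  -0.   ]), 'position': array([ 0.225, -0.583,  0.202]), 'tool_rot': array([-3.14 ,  0.   ,  0.368]), 'force': array([-0.016,  0.81 , -0.077]), 'moment': array([ 0.017,  0.029, -0.046]), 'grip_width': 0.08535034663291206}
top [0.29  0.015 1.488] [-2.955 -0.021 -1.551] -0.03438746757981335
top housing_top 0.92 [246. 198.] [0.664 0.173 0.07 ]
top housing_top 0.35 [393. 261.] [ 0.51 -0.2   0.07]
top housing_top 0.27 [368. 166.] [ 0.756 -0.136  0.07 ]
top thread0 0.96 [253. 215.] [0.62  0.155 0.07 ]
top thread0 0.88 [226. 184.] [0.699 0.227 0.07 ]
top thread0 0.77 [263. 179.] [0.715 0.134 0.07 ]
top thread1 0.96 [253. 215.] [0.62  0.155 0.07 ]
top thread1 0.88 [226. 184.] [0.699 0.227 0.07 ]
top thread1 0.77 [263. 179.] [0.715 0.134 0.07 ]
top thread2 0.96 [253. 215.] [0.62  0.155 0.07 ]
top thread2 0.88 [226. 184.] [0.699 0.227 0.07 ]
top thread2 0.77 [26
[... 1701 characters left out ...]
er_grip 0.64 [418. 215.] [ 0.317 -0.234  0.029]
side hole0 0.97 [421. 212.] [ 0.31  -0.283  0.   ]
side hole0 0.85 [279. 196.] [ 0.744 -0.239  0.   ]
side hole0 0.83 [330. 200.] [ 0.588 -0.262  0.   ]
side hole1 0.97 [421. 212.] [ 0.31  -0.283  0.   ]
side hole1 0.85 [279. 196.] [ 0.744 -0.239  0.   ]
side hole1 0.83 [330. 200.] [ 0.588 -0.262  0.   ]
side hole2 0.97 [421. 212.] [ 0.31  -0.283  0.   ]
side hole2 0.85 [279. 196.] [ 0.744 -0.239  0.   ]
side hole2 0.83 [330. 200.] [ 0.588 -0.262  0.   ]
side cover 0.9 [414. 221.] [ 0.326 -0.236  0.   ]
side cover 0.9 [294. 187.] [ 0.712 -0.291  0.   ]
side cover 0.7 [258. 278.] [0.688 0.099 0.   ]
side unit 0.68 [293. 303.] [0.575 0.155 0.   ]
```

View pics/top.png

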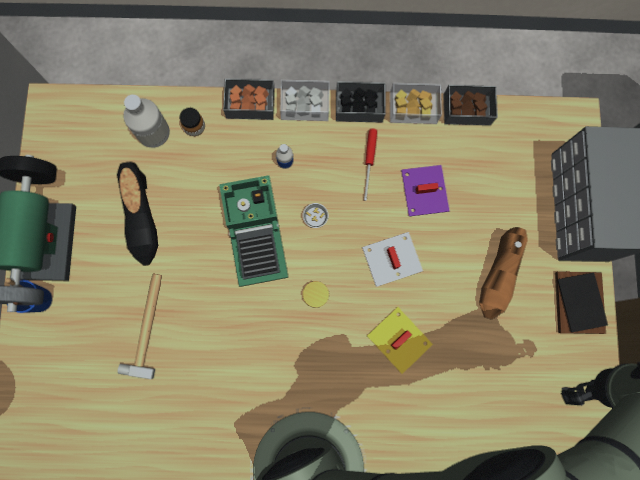

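```bash
python3 - <<'E'
import cv2
a=cv2.imread('pics/top.png')
cv2.imwrite('pics/topc.png',cv2.resize(a[140:380,190:470],None,fx=2.5,fy=2.5,interpolation=cv2.INTER_CUBIC))
E
```

```text
(no output)
```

View pics/topc.png

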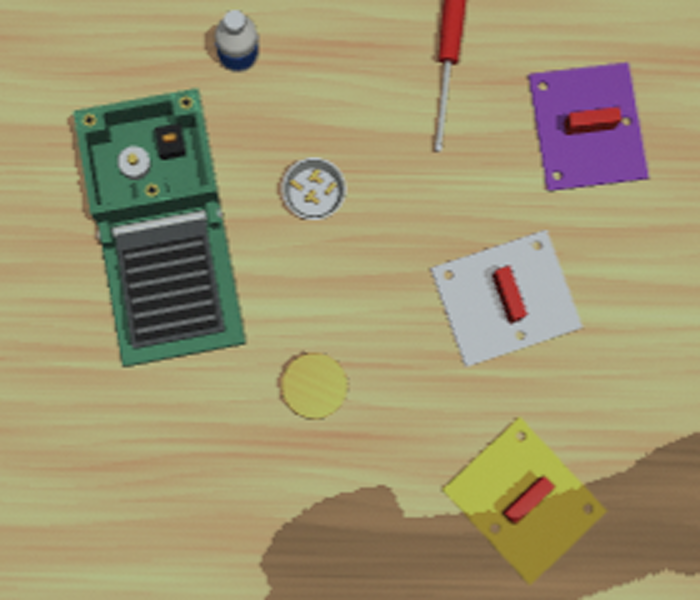

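Look-alikes, in top-camera pixels: purple plate (426,188), yellow plate (400,341) and silver/aluminium plate (393,258). The silver plate fits the description, and the crop shows its single hole (398,274) on the robot side. The unit is at (257,237), with threads at (226,184), (263,179) and (251,216). Next I'll pass over the silver cover and take a wrist look on the way.

```bash
cat >> h.py <<'E'
def go(x,y,z,yaw):
    s=telemetry.observe(); Rt=Rm(s['tool_rot'])
    d=Rt.T@(np.array([x,y,z])-s['position'])*100
    cur=np.arctan2(Rt[1,0],Rt[0,0]); t=-((yaw-cur+np.pi)%(2*np.pi)-np.pi)
    print('shift cm',np.round(d,2),'turn',round(t,4),'tilt',np.round(Rt[2,2],5),'clock',round(s['clock'],2),'q',np.round(s['qpos'],2))
E
python3 -c "
from h import *
go(.45,-.21,.32,.3)
f=cams.grab_frame('wrist');print(np.round(f['T_tool_cam'],3),f['mtx'],f['k1'])"
```

```text
shift cm [ 34.44 -26.72 -11.79] turn 0.0678 tilt -1.0 clock 1.2 q [ 1.13  0.52 -0.04  1.6   0.02  1.02 -0.11]
[[-0.    -0.946 -0.324  0.084]
 [ 1.     0.001 -0.002 -0.001]
 [ 0.002 -0.324  0.946 -0.172]
 [ 0.     0.     0.     1.   ]] [[380.92260932   0.         314.84044317]
 [  0.         380.92260932 233.04930632]
 [  0.           0.           1.        ]] -0.07843682906607465
```

Emit:
{"method": "apply_moves", "body": {
  "steps": [
    [2, -1, -2, 0],
    [4, -3, -4, 0],
    [7, -5, -6, 0],
    [10, -8, -8, 0.02],
    [13, -10, -10, 0.03],
    [16, -12.5, -11.8, 0.04],
    [19, -15, -11.8, 0.05],
    [22, -17, -11.8, 0.07],
    [25, -19.5, -11.8, 0.07],
    [28, -22, -11.8, 0.07]
  ],
  "claw": 0
}}

```text
clock: 2.08
position: [0.4075, -0.2755, 0.3205]
tool_rot: [3.141, -0.0, 0.298]
force: [2.2, 0.1, 0.6]
grip_width: 0.0852
```

Emit:
{"method": "apply_moves", "body": {
  "steps": [
    [2, -1.5, 0, 0],
    [4, -3, 0, 0],
    [6, -4.5, 0, 0],
    [6.5, -5, 0, 0],
    [6.5, -5, 0, 0],
    [6.5, -5, 0, 0],
    [6.5, -5, 0, 0],
    [6.5, -5, 0, 0],
    [6.5, -5, 0, 0],
    [6.5, -5, 0, 0]
  ],
  "claw": 1
}}

```text
clock: 2.92
position: [0.4541, -0.211, 0.3201]
tool_rot: [3.141, 0.0, 0.297]
force: [-0.1, 0.9, -0.5]
grip_width: 0.0
```

```bash
python3 - <<'E'
from h import *
np.set_printoptions(precision=4,suppress=True)
s=telemetry.observe(); print(s['position'],s['tool_rot'])
f=cams.grab_frame('wrist'); save('w1',f['color'])
for n,z in (('cover_grip',.029),('hole0',.005),('cover',0)):
  for d in cams.pinpoint('wrist',n)[:4]: print(n,round(d['score'],2),np.round(d['uv'],1),at_z(f,d['uv'],z,s))
go(.46,.13,.30,.18)
E
```

```text
[ 0.4541 -0.211   0.3201] [3.1415 0.     0.2968]
cover_grip 0.84 [297.2 279.3] [ 0.3131 -0.2278  0.029 ]
cover_grip 0.56 [328.6 114.3] [ 0.5279 -0.2037  0.029 ]
cover_grip 0.52 [161.8 144.7] [ 0.4367 -0.0211  0.029 ]
hole0 0.92 [368.3  81.3] [ 0.5785 -0.2387  0.005 ]
hole0 0.88 [290.6  80.8] [ 0.5515 -0.1492  0.005 ]
hole0 0.82 [307.2 223.2] [ 0.3853 -0.2198  0.005 ]
hole0 0.82 [338.1 282.7] [ 0.3135 -0.2869  0.005 ]
cover 0.93 [296.3 268.3] [ 0.3154 -0.2245  0.    ]
cover 0.62 [329.7 115.5] [ 0.5265 -0.2066  0.    ]
shift cm [ 10.53 -32.39   2.01] turn 0.1175 tilt -1.0 clock 3.12 q [ 0.52  0.22 -0.24  1.75  0.06  1.18 -1.01]
```

View pics/w1.png

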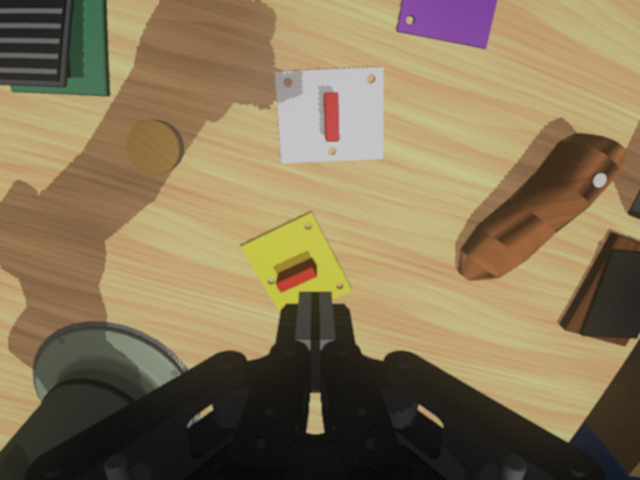

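The wrist view shows the silver plate at (330,115) with holes at (290,81), (370,79) and (332,150); the yellow plate is nearer and the purple one farther away. The cover is at about (0.527,-0.205) with yaw about 0.29. On to the treadle.

Emit:
{"method": "apply_moves", "body": {
  "steps": [
    [1, -3, 0.2, 0.01],
    [2, -6, 0.4, 0.03],
    [3, -9, 0.6, 0.04],
    [4, -12.5, 0.8, 0.05],
    [5, -16, 1, 0.06],
    [6, -19.5, 1.2, 0.08],
    [7.2, -23, 1.5, 0.1],
    [8.5, -26.5, 1.8, 0.11],
    [9.5, -29.5, 2, 0.12],
    [10.5, -32.4, 2, 0.12]
  ],
  "claw": 1
}}

```text
clock: 3.95
position: [0.4593, 0.132, 0.2999]
tool_rot: [-3.142, 0.0, 0.178]
force: [0.5, -0.5, -0.3]
grip_width: -0.0001
```

Emit:
{"method": "apply_moves", "body": {
  "steps": [
    [0, 0, 0, 0],
    [0, 0, 0, 0],
    [0, 0, 0, 0],
    [0, 0, 0, 0],
    [0, 0, 0, 0],
    [0, 0, 0, 0],
    [0, 0, 0, 0],
    [0, 0, 0, 0],
    [0, 0, 0, 0],
    [0, 0, 0, 0]
  ]
}}

```text
clock: 4.78
position: [0.4597, 0.1301, 0.3001]
tool_rot: [-3.142, -0.0, 0.178]
force: [-0.2, -0.1, 0.1]
grip_width: -0.0001
```

```bash
python3 - <<'E'
from h import *
np.set_printoptions(precision=4,suppress=True)
s=telemetry.observe(); print(s['position'],s['tool_rot'])
f=cams.grab_frame('wrist'); save('w2',f['color'])
for n,z in (('treadle_press',.066),('thread0',.07),('housing_top',.07)):
  for d in cams.pinpoint('wrist',n)[:4]: print(n,round(d['score'],2),np.round(d['uv'],1),at_z(f,d['uv'],z,s))
E
```

```text
[0.4597 0.1301 0.3001] [-3.1416 -0.0001  0.1776]
treadle_press 0.81 [319.1 155.7] [0.4914 0.1327 0.066 ]
thread0 0.81 [312.8  20.4] [0.6184 0.162  0.07  ]
thread0 0.7 [544.2 144.2] [ 0.5489 -0.101   0.07  ]
thread0 0.24 [421.2 220.5] [0.4423 0.0086 0.07  ]
```

View pics/w2.png

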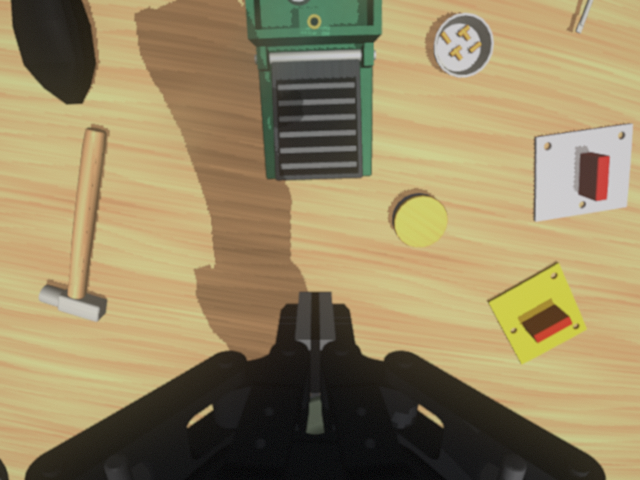

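The treadle shows at (318,130) with its free end at row 178 and thread2 at (313,20). The press point estimates agree across three cameras: about (0.492,0.134).

```bash
python3 -c "
from h import *
go(.492,.134,.08,.19)"
```

```text
shift cm [ 3.25  0.19 22.01] turn -0.0123 tilt -1.0 clock 4.98 q [ 0.01  0.21 -0.48  1.82  0.11  1.13 -1.9 ]
```

Emit:
{"method": "apply_moves", "body": {
  "steps": [
    [1.5, 0.1, 2, 0],
    [3.2, 0.2, 5, -0.01],
    [3.2, 0.2, 8, -0.01],
    [3.2, 0.2, 11, -0.01],
    [3.2, 0.2, 14, -0.01],
    [3.2, 0.2, 17, -0.01],
    [3.2, 0.2, 19, -0.01],
    [3.2, 0.2, 21, -0.01],
    [3.2, 0.2, 21.5, -0.01],
    [3.2, 0.2, 22, -0.01]
  ]
}}

```text
clock: 5.82
position: [0.4913, 0.1339, 0.0796]
tool_rot: [-3.142, 0.001, 0.188]
force: [-0.2, -0.1, 0.5]
grip_width: -0.0001
```

Emit:
{"method": "apply_moves", "body": {
  "steps": [
    [0, 0, 0.5, 0],
    [0, 0, 1.0, 0],
    [0, 0, 1.5, 0],
    [0, 0, 2.0, 0],
    [0, 0, 2.5, 0],
    [0, 0, 3.0, 0],
    [0, 0, 3.3, 0],
    [0, 0, 3.5, 0],
    [0, 0, 3.5, 0],
    [0, 0, 3.5, 0]
  ]
}}

```text
clock: 6.65
position: [0.4916, 0.1339, 0.0451]
tool_rot: [-3.142, 0.0, 0.188]
force: [0.1, 0.4, 1.0]
grip_width: -0.0001
```

```bash
python3 - <<'E'
from h import *
s=telemetry.observe();print(s['force'],s['position'])
f=cams.grab_frame('side'); i=f['color'][220:360,220:420]
save('s1',cv2.resize(i,None,fx=4,fy=4,interpolation=cv2.INTER_CUBIC))
E
```

```text
[0.13005337 0.44737708 1.03038526] [0.49155968 0.1338886  0.04512058]
```

View pics/s1.png

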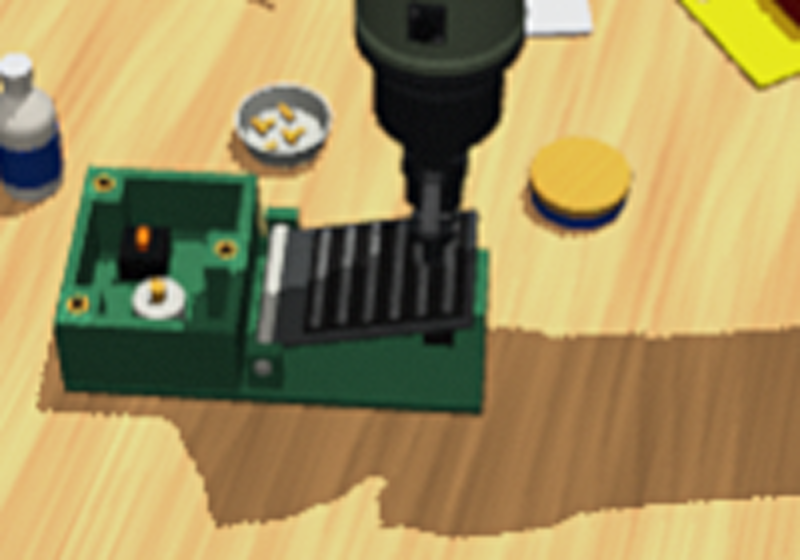

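The fingers are on the treadle near its free end, but the force reads low and the stop pad still shows a gap. I'll press on gently.

Emit:
{"method": "apply_moves", "body": {
  "steps": [
    [0, 0, 0.1, 0],
    [0, 0, 0.2, 0],
    [0, 0, 0.3, 0],
    [0, 0, 0.4, 0],
    [0, 0, 0.4, 0],
    [0, 0, 0.4, 0],
    [0, 0, 0.4, 0],
    [0, 0, 0.4, 0],
    [0, 0, 0.4, 0],
    [0, 0, 0.4, 0]
  ]
}}

```text
clock: 7.53
position: [0.4915, 0.1339, 0.0411]
tool_rot: [-3.142, -0.0, 0.188]
force: [-0.4, -0.1, 0.2]
grip_width: 0.0003
```

```bash
python3 - <<'E'
from h import *
s=telemetry.observe();print(s['force'],s['moment'],s['position'],s['joint_efforts'])
f=cams.grab_frame('side'); i=f['color'][250:320,270:370]
big=cv2.resize(i,None,fx=8,fy=8,interpolation=cv2.INTER_CUBIC)
for z,c in ((.041,(255,0,0)),(.066,(0,255,255))):
    p=proj(f,[.4915,.1339,z]); print(z,p); cv2.circle(big,tuple(int(v) for v in (p-[270,250])*8),4,c,-1)
save('s2',big)
E
```

```text
[-0.35301761 -0.12921324  0.21906848] [-0.00091038  0.02447545  0.01028518] [0.49154972 0.1338598  0.04114277] [-5.81085085e-03 -8.47407889e+01 -4.91033211e+00 -2.24567485e+01
  1.08582509e-02  1.07287487e-03  3.52995121e-04]
0.041 [326.94482455 293.34064089]
0.066 [327.11341731 286.75224133]
```

View pics/s2.png

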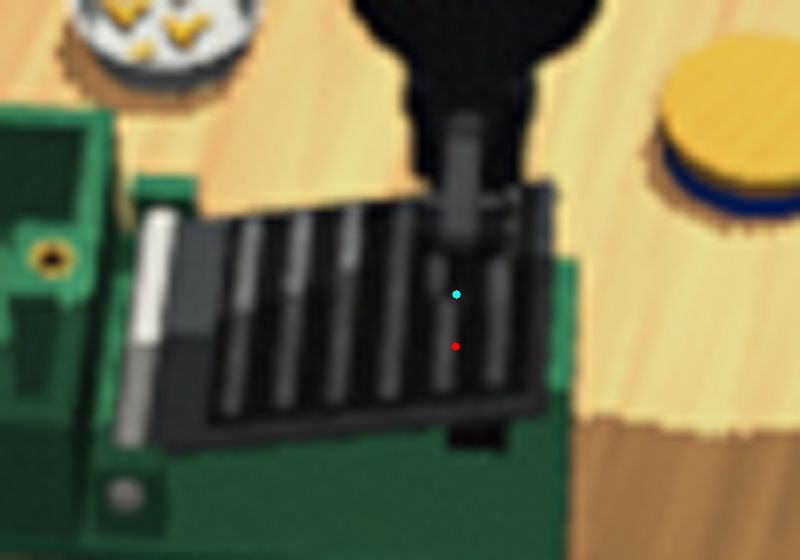

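```bash
python3 - <<'E'
from h import *
s=telemetry.observe();print(s['position'])
a=cv2.imread('pics/side.png')[:,:,::-1]
f=cams.grab_frame('side'); b=f['color']
w=cams.grab_frame('wrist')['color'][120:360,200:440]
c=lambda i:cv2.resize(i[255:315,280:350],None,fx=5.6,fy=5.6,interpolation=cv2.INTER_CUBIC)
im=np.hstack([c(a),c(b)])
save('s3',im)
# hypothesized treadle plane corners
yaw=.19; ux=np.array([np.cos(yaw),np.sin(yaw)]); uy=np.array([-ux[1],ux[0]])
h=np.array([.662,.168])-.07*ux
for th in (.24,.13,.02):
  for sy in (-1,1):
    q=h-.13*np.cos(th)*ux+sy*.047*uy
    print(th,sy,np.round(proj(f,[*q,.035+.13*np.sin(th)+.006]),1), np.round((proj(f,[*q,.035+.13*np.sin(th)+.006])-[280,255])*5.6))
E
```

```text
[0.4915443  0.13388426 0.04112242]
0.24 -1 [337.4 272. ] [321.  95.]
0.24 1 [335.1 301. ] [308. 258.]
0.13 -1 [338.3 275.8] [326. 117.]
0.13 1 [336.  304.8] [314. 279.]
0.02 -1 [338.5 279.6] [328. 138.]
0.02 1 [336.3 308.6] [315. 300.]
```

View pics/s3.png

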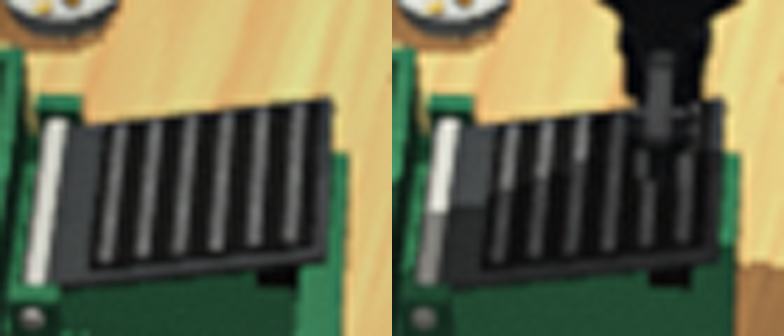

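The treadle is still at rest (its end corner is at the same pixels as before), so the fingertips really are above it despite the z reading. I'll lower step by step until the force shows contact.

Emit:
{"method": "apply_moves", "body": {
  "steps": [
    [0, 0, 0.1, 0],
    [0, 0, 0.2, 0],
    [0, 0, 0.3, 0],
    [0, 0, 0.4, 0],
    [0, 0, 0.5, 0],
    [0, 0, 0.6, 0],
    [0, 0, 0.7, 0],
    [0, 0, 0.8, 0],
    [0, 0, 0.8, 0],
    [0, 0, 0.8, 0]
  ]
}}

```text
clock: 8.52
position: [0.4911, 0.1337, 0.033]
tool_rot: [3.141, 0.001, 0.188]
force: [-3.8, 0.0, 6.5]
grip_width: 0.0001
```

Emit:
{"method": "apply_moves", "body": {
  "steps": [
    [0, 0, 0.25, 0],
    [0, 0, 0.5, 0],
    [0, 0, 0.75, 0],
    [0, 0, 1.0, 0],
    [0, 0, 1.25, 0],
    [0, 0, 1.5, 0],
    [0, 0, 1.7, 0],
    [0, 0, 1.8, 0],
    [0, 0, 1.8, 0],
    [0, 0, 1.8, 0]
  ]
}}

```text
clock: 9.35
position: [0.4903, 0.1335, 0.0149]
tool_rot: [3.141, 0.002, 0.188]
force: [-8.4, -1.9, 10.8]
grip_width: 0.0004
```

Emit:
{"method": "apply_moves", "body": {
  "steps": [
    [0, 0, 0.1, 0],
    [0, 0, 0.2, 0],
    [0, 0, 0.3, 0],
    [0, 0, 0.4, 0],
    [0, 0, 0.5, 0],
    [0, 0, 0.5, 0],
    [0, 0, 0.5, 0],
    [0, 0, 0.5, 0],
    [0, 0, 0.5, 0],
    [0, 0, 0.5, 0]
  ]
}}

```text
clock: 10.18
position: [0.4905, 0.1335, 0.0128]
tool_rot: [3.14, 0.001, 0.188]
force: [-29.5, -8.6, 89.8]
grip_width: -0.0
```

The stop is reached: z stays at 0.0128 and the force jumps. I'll ease the push slightly while staying on the stop, and hold.

Emit:
{"method": "apply_moves", "body": {
  "steps": [
    [0, 0, -0.1, 0],
    [0, 0, -0.2, 0],
    [0, 0, -0.2, 0],
    [0, 0, -0.2, 0],
    [0, 0, -0.2, 0],
    [0, 0, -0.2, 0],
    [0, 0, -0.2, 0],
    [0, 0, -0.2, 0],
    [0, 0, -0.2, 0],
    [0, 0, -0.2, 0]
  ]
}}

```text
clock: 11.02
position: [0.4904, 0.1335, 0.0135]
tool_rot: [3.14, 0.001, 0.188]
force: [-19.8, -4.2, 53.1]
grip_width: -0.0
```

```bash
python3 - <<'E'
from h import *
s=telemetry.observe();print(s['position'],s['force'],s['clock'])
E
```

```text
[0.49041178 0.13351966 0.01350809] [-19.76976592  -4.22859308  53.14693149] 11.0167
```

Held at the stop with 53 N for over 0.8 s. Now straight up.

Emit:
{"method": "apply_moves", "body": {
  "steps": [
    [0, 0, -0.5, 0],
    [0, 0, -1.5, 0],
    [0, 0, -3, 0],
    [0, 0, -5, 0],
    [0, 0, -8, 0],
    [0, 0, -11.5, 0],
    [0, 0, -15, 0],
    [0, 0, -18.5, 0],
    [0, 0, -22, 0],
    [0, 0, -24, 0]
  ],
  "claw": 1
}}

```text
clock: 11.85
position: [0.4922, 0.1342, 0.2557]
tool_rot: [-3.141, -0.003, 0.188]
force: [0.3, 0.2, 0.1]
grip_width: 0.0001
```

```bash
python3 - <<'E'
from h import *
np.set_printoptions(precision=4,suppress=True)
s=telemetry.observe(); print(s['position'],s['force'])
go(.58,.15,.27,.19)
f=cams.grab_frame('side')
for d in cams.pinpoint('side','treadle_press')[:1]: print(d)
E
```

```text
[0.4922 0.1342 0.2557] [0.2944 0.2469 0.0659]
shift cm [ 8.93  0.09 -1.4 ] turn -0.0022 tilt -0.99999 clock 11.85 q [ 0.    0.31 -0.48  1.82  0.16  1.05 -1.93]
{'uv': [326.6, 287.8], 'score': 0.74}
```

Emit:
{"method": "apply_moves", "body": {
  "steps": [
    [2, 0, -0.5, 0],
    [4, 0, -1, 0],
    [6, 0, -1.4, 0],
    [8, 0, -1.4, 0],
    [9, 0, -1.4, 0],
    [9, 0, -1.4, 0],
    [9, 0, -1.4, 0],
    [9, 0, -1.4, 0],
    [9, 0, -1.4, 0],
    [9, 0, -1.4, 0]
  ]
}}

```text
clock: 12.78
position: [0.5795, 0.1505, 0.2663]
tool_rot: [3.141, -0.0, 0.188]
force: [0.2, -0.2, 0.5]
grip_width: -0.0005
```

```bash
cat >> h.py <<'E'
from scipy.optimize import least_squares
L=np.array([[42,50],[42,-50],[-42,0]])/1000.
def assign(uvs,f,s,guess,z):   # match detections to expected points
    out=[]
    for l in L:
        c,sn=np.cos(guess[2]),np.sin(guess[2])
        p=np.array([guess[0]+c*l[0]-sn*l[1],guess[1]+sn*l[0]+c*l[1],z])
        e=proj(f,p,s); d=np.linalg.norm(np.array(uvs)-e,axis=1); k=d.argmin()
        out.append(np.array(uvs)[k] if d[k]<35 else None)
    return out
def fit(obs,guess,free=True):
    # obs list of (f,s,uv3,z); solves x,y,yaw (+ common camera dz)
    def r(p):
        o=[]
        for f,s,uv,z in obs:
            c,sn=np.cos(p[2]),np.sin(p[2])
            for l,u in zip(L,uv):
                if u is None: continue
                o.extend(proj(f,[p[0]+c*l[0]-sn*l[1],p[1]+sn*l[0]+c*l[1],z-(p[3] if free else 0)],s)-u)
        return np.array(o)
    q=least_squares(r,list(guess)+([0.] if free else [])); return q.x,r(q.x)
E
python3 - <<'E'
from h import *
import pickle
np.set_printoptions(precision=4,suppress=True)
s=telemetry.observe(); print(s['position'],s['tool_rot'])
g=[.662,.168,.19]
f=cams.grab_frame('wrist'); save('w3',f['color'])
uv=[d['uv'] for d in cams.pinpoint('wrist','thread0') if d['score']>.15]; print(np.round(uv))
a=assign(uv,f,s,g,.07); print(a)
pickle.dump((f,s,a),open('u1.pkl','wb'))
print(fit([(f,s,a,.07)],g)); print(fit([(f,s,a,.07)],g,False))
for c in ('top','side'):
    f=cams.grab_frame(c)
    uv=[d['uv'] for d in cams.pinpoint(c,'thread0')]; a=assign(uv,f,None,g,.07); print(c,a,fit([(f,None,a,.07)],g,False))
E
```

```text
[0.5795 0.1505 0.2663] [ 3.1413 -0.0001  0.1878]
[[254.  63.]
 [314. 152.]
 [367.  59.]]
[array([253.8,  62.9]), array([367.1,  59.3]), array([314. , 151.7])]
(array([0.6579, 0.1693, 0.2213, 0.0018]), array([ 1.4758, -0.5764, -1.1784, -1.0105, -0.3051,  1.6741]))
(array([0.6578, 0.1693, 0.2213]), array([ 1.1902, -0.6988, -0.903 , -1.1535, -0.2958,  1.9929]))Traceback (most recent call last):
  File "<stdin>", line 13, in <module>
  File "h.py", line 33, in assign
    e=proj(f,p,s); d=np.linalg.norm(np.array(uvs)-e,axis=1); k=d.argmin()
                                    ~~~~~~~~~~~~~^~
ValueError: operands could not be broadcast together with shapes (0,) (2,)
```

View pics/w3.png

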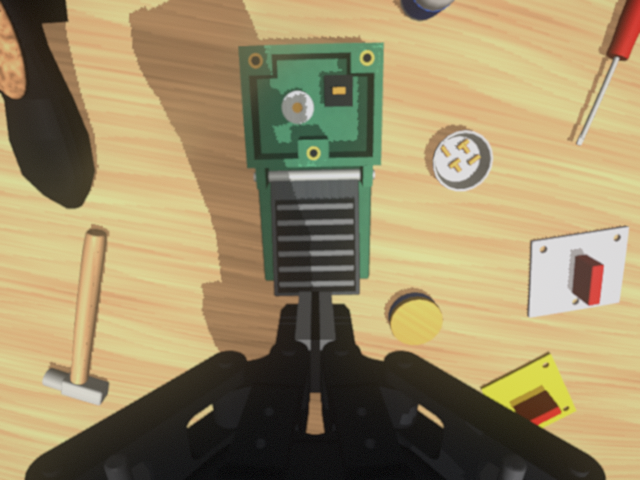

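Two findings. The three thread points fit the known geometry with the camera height right to 2 mm. However, the visible fingertips (row about 293, not 281) end about 33 mm short of the reported TCP, which matches the contact reading. I'll treat the physical tips as TCP minus 33 mm. The treadle is back up. Next I'll refine the threads by their ring centroids.

```bash
cat >> h.py <<'E'
def ring(img,uv,r=9,grey=None):
    # centroid of pixels of a ring/hole: yellow saturated against green
    u,v=np.round(uv).astype(int); c=cv2.resize(img[v-r:v+r+1,u-r:u+r+1],None,fx=4,fy=4,interpolation=cv2.INTER_CUBIC)
    h=cv2.cvtColor(c,cv2.COLOR_RGB2HSV)
    m=((h[...,0]>12)&(h[...,0]<38)&(h[...,1]>70)&(h[...,2]>50)).astype(np.uint8)
    n,lab,st,ce=cv2.connectedComponentsWithStats(m)
    if n<2: return None
    k=1+st[1:,4].argmax(); pts=np.argwhere(lab==k)[:,::-1].astype(np.float32)
    (x,y),rad=cv2.minEnclosingCircle(pts)
    x,y=st[k,0]+(st[k,2]-1)/2,st[k,1]+(st[k,3]-1)/2
    return np.array([u-r+(x+.5)/4-.5,v-r+(y+.5)/4-.5]),st[k,2]/4,st[k,3]/4
E
python3 - <<'E'
from h import *
import pickle
np.set_printoptions(precision=4,suppress=True)
f,s,a=pickle.load(open('u1.pkl','rb'))
b=[]
for p in a:
    r=ring(f['color'],p); print(r); b.append(r[0])
print(fit([(f,s,b,.07)],[.66,.17,.2])); print(fit([(f,s,b,.07)],[.66,.17,.2],False))
go(.60,.16,.16,.2)
E
```

```text
(array([255.125,  61.25 ]), np.float64(16.75), np.float64(15.5))
(array([366.625,  57.375]), np.float64(14.75), np.float64(15.75))
(array([313.125, 152.75 ]), np.float64(13.75), np.float64(13.5))
(array([ 0.6586,  0.1695,  0.2162, -0.    ]), array([-0.0316, -0.27  , -0.24  ,  0.1446,  0.2836,  0.1318]))
(array([0.6586, 0.1695, 0.2162]), array([-0.0304, -0.2694, -0.2412,  0.1452,  0.2836,  0.1304]))
shift cm [ 2.15 -0.55 10.63] turn -0.0123 tilt -1.0 clock 12.98 q [-0.04  0.45 -0.45  1.58  0.21  1.16 -1.92]
```

```bash
python3 - <<'E'
from h import *
go(.451,-.229,.22,.29)
E
```

```text
shift cm [-19.74  34.89   4.62] turn -0.1023 tilt -1.0 clock 12.98 q [-0.04  0.45 -0.45  1.58  0.21  1.16 -1.92]
```

Emit:
{"method": "apply_moves", "body": {
  "steps": [
    [-2, 3, 0, 0],
    [-3.7, 6.5, 0, -0.02],
    [-5.4, 10, 0, -0.03],
    [-7.2, 13, 0, -0.04],
    [-9, 16, 0, -0.05],
    [-10.8, 19, 0, -0.06],
    [-12.5, 22, 1, -0.07],
    [-14.2, 25, 2, -0.08],
    [-16, 28, 3, -0.1],
    [-17.5, 31, 4, -0.1]
  ],
  "claw": 0
}}

```text
clock: 13.82
position: [0.4648, -0.1882, 0.226]
tool_rot: [3.141, -0.0, 0.289]
force: [1.7, -1.3, 0.2]
grip_width: 0.0856
```

Emit:
{"method": "apply_moves", "body": {
  "steps": [
    [-1, 2, 0.3, 0],
    [-2.2, 3.9, 0.6, 0],
    [-2.2, 3.9, 0.6, 0],
    [-2.2, 3.9, 0.6, 0],
    [-2.2, 3.9, 0.6, 0],
    [-2.2, 3.9, 0.6, 0],
    [-2.2, 3.9, 0.6, 0],
    [-2.2, 3.9, 0.6, 0],
    [-2.2, 3.9, 0.6, 0],
    [-2.2, 3.9, 0.6, 0]
  ],
  "claw": 0
}}

```text
clock: 14.65
position: [0.456, -0.23, 0.2201]
tool_rot: [3.142, -0.0, 0.288]
force: [-1.1, 0.2, -0.3]
grip_width: 0.0856
```

```bash
python3 - <<'E'
from h import *
import pickle
np.set_printoptions(precision=4,suppress=True)
s=telemetry.observe(); print(s['position'],s['tool_rot'],s['grip_width'])
g=[.527,-.205,.29]
f=cams.grab_frame('wrist'); save('w4',f['color'])
uv=[d['uv'] for d in cams.pinpoint('wrist','hole0') if d['score']>.15]; print(np.round(uv))
a=assign(uv,f,s,g,.005); print(a)
pickle.dump((f,s,a),open('c1.pkl','wb'))
print(fit([(f,s,a,.005)],g)); print(fit([(f,s,a,.005)],g,False))
for d in cams.pinpoint('wrist','cover_grip')[:3]: print(d, at_z(f,d['uv'],.029,s))
b=[]
for p in a:
    if p is None: continue
    r=ring(f['color'],p); print(r); b.append(r[0] if r else p)
if len(b)==3: print(fit([(f,s,b,.0025)],g)); print(fit([(f,s,b,.0025)],g,False))
i=f['color'][30:230,200:440]; save('w4c',cv2.resize(i,None,fx=3,fy=3,interpolation=cv2.INTER_CUBIC))
E
```

```text
[ 0.456  -0.23    0.2201] [ 3.1416 -0.0001  0.2882] 0.08560541795123817
[[290. 250.]
 [320. 157.]
 [332. 319.]
 [361.  72.]
 [263.  76.]
 [252. 313.]]
[array([263.3,  76.2]), array([360.7,  71.9]), array([319.6, 156.6])]
(array([ 0.5247, -0.2088,  0.3537,  0.0275]), array([ 0.6158,  1.3751,  1.0083, -1.1296, -1.691 , -0.2538]))
(array([ 0.5243, -0.2089,  0.3536]), array([-3.0186, -0.0557,  4.412 , -3.0466, -1.4719,  3.7414]))
{'uv': [312.0, 115.2], 'score': 0.57} [ 0.5262 -0.2051  0.029 ]
(array([259.875,  73.125]), np.float64(8.75), np.float64(9.75))
(array([364.5  ,  67.125]), np.float64(8.5), np.float64(9.25))
(array([316.75, 158.  ]), np.float64(8.0), np.float64(8.0))
(array([ 0.5262, -0.2074,  0.3422, -0.0011]), array([-0.0105,  0.0322,  0.0346, -0.005 , -0.0252, -0.0286]))
(array([ 0.5262, -0.2074,  0.3422]), array([ 0.1384,  0.0927, -0.1064,  0.0724, -0.0328, -0.1929]))
```

View pics/w4c.png

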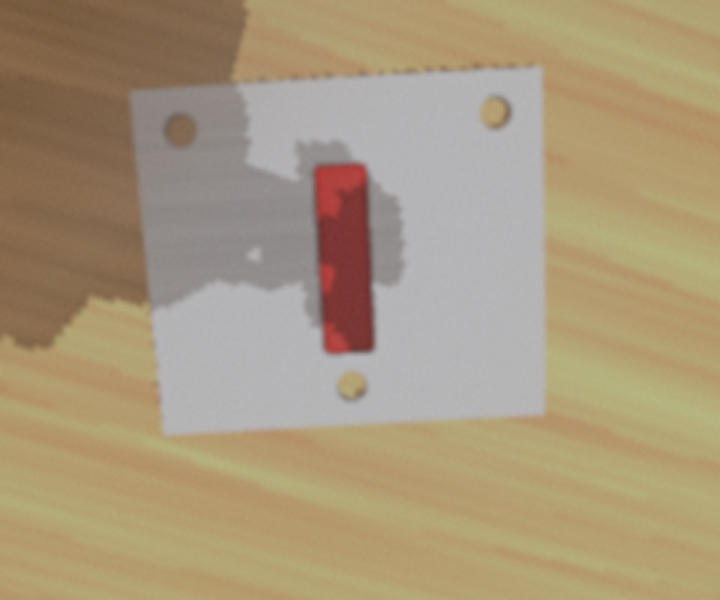

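The crop shows the silver plate with holes at w4 pixels (260,73), (364.5,67) and (317,158). The fit residual is 0.03 px, giving the cover at (0.526,-0.207) with yaw 0.342.

```bash
python3 - <<'E'
from h import *
go(.5262,-.2074,.03,.342)
E
```

```text
shift cm [ 7.39 -0.18 19.01] turn -0.0541 tilt -1.0 clock 14.8 q [ 0.62  0.34 -0.34  1.86  0.14  0.97 -1.06]
```

Emit:
{"method": "apply_moves", "body": {
  "steps": [
    [2.5, -0.1, 1, -0.02],
    [5, -0.2, 3, -0.04],
    [7.4, -0.2, 6, -0.054],
    [7.4, -0.2, 9, -0.054],
    [7.4, -0.2, 12, -0.054],
    [7.4, -0.2, 15, -0.054],
    [7.4, -0.2, 17, -0.054],
    [7.4, -0.2, 18.5, -0.054],
    [7.4, -0.2, 19, -0.054],
    [7.4, -0.2, 19, -0.054]
  ],
  "claw": 0
}}

```text
clock: 15.63
position: [0.5257, -0.207, 0.0291]
tool_rot: [-3.14, 0.001, 0.342]
force: [0.2, 0.6, -0.8]
grip_width: 0.0851
```

Emit:
{"method": "apply_moves", "body": {
  "steps": [
    [0, 0, 0.5, 0],
    [0, 0, 1, 0],
    [0, 0, 1.5, 0],
    [0, 0, 2, 0],
    [0, 0, 2.5, 0],
    [0, 0, 3, 0],
    [0, 0, 3, 0],
    [0, 0, 3, 0],
    [0, 0, 3, 0],
    [0, 0, 3, 0]
  ],
  "claw": 0
}}

```text
clock: 16.47
position: [0.5264, -0.2073, 0.0003]
tool_rot: [3.141, -0.0, 0.342]
force: [-1.1, 0.2, -0.4]
grip_width: 0.0854
```

```bash
python3 - <<'E'
from h import *
go(.5262,-.2074,-.02,.342)
E
```

```text
shift cm [-0.02  0.    2.03] turn -0.0003 tilt -1.0 clock 16.47 q [ 0.46  0.73 -0.26  1.88  0.32  0.58 -1.24]
```

Emit:
{"method": "apply_moves", "body": {
  "steps": [
    [0, 0, 0.4, 0],
    [0, 0, 0.8, 0],
    [0, 0, 1.2, 0],
    [0, 0, 1.5, 0],
    [0, 0, 1.8, 0],
    [0, 0, 1.9, 0],
    [0, 0, 1.9, 0],
    [0, 0, 1.9, 0],
    [0, 0, 1.9, 0],
    [0, 0, 1.9, 0]
  ],
  "claw": 0
}}

```text
clock: 17.3
position: [0.5264, -0.2073, -0.0187]
tool_rot: [3.141, -0.0, 0.342]
force: [1.4, -0.9, -0.2]
grip_width: 0.0853
```

Emit:
{"method": "apply_moves", "body": {
  "steps": [
    [0, 0, 0, 0],
    [0, 0, 0, 0],
    [0, 0, 0, 0],
    [0, 0, 0, 0],
    [0, 0, 0, 0],
    [0, 0, 0, 0],
    [0, 0, 0, 0],
    [0, 0, 0, 0],
    [0, 0, 0, 0],
    [0, 0, 0, 0]
  ],
  "claw": 1,
  "force": 60
}}

```text
clock: 18.13
position: [0.5264, -0.2075, -0.0187]
tool_rot: [3.141, -0.0, 0.342]
force: [-0.8, -1.0, 5.3]
grip_width: 0.0152
```

```bash
python3 - <<'E'
from h import *
s=telemetry.observe();print(s['grip_width'],s['force'],s['position'])
f=cams.grab_frame('side'); i=f['color'][150:270,280:440]
save('s4',cv2.resize(i,None,fx=5,fy=5,interpolation=cv2.INTER_CUBIC))
E
```

```text
0.0151910942320636 [-0.82744264 -0.97768965  5.28411844] [ 0.52644379 -0.20746787 -0.01866768]
```

View pics/s4.png

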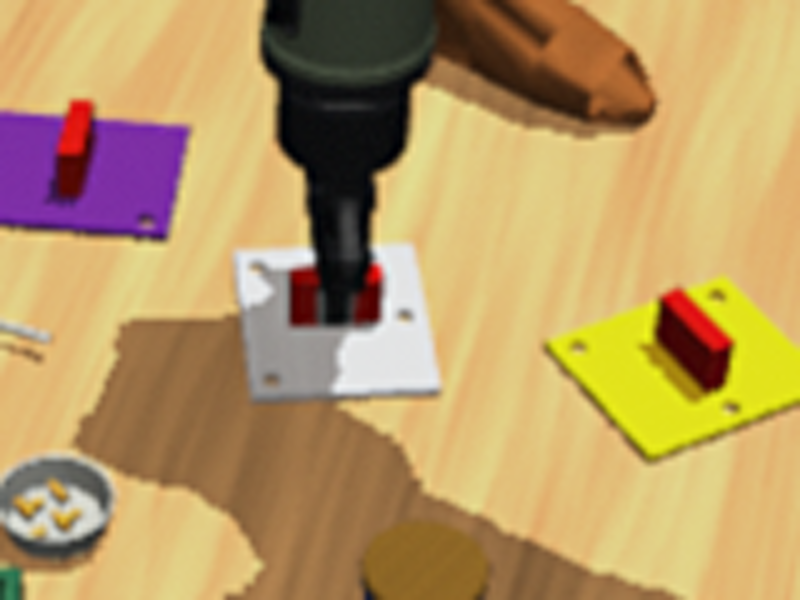

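The fingers grip the rib squarely (opening 15.2 mm). Lift.

Emit:
{"method": "apply_moves", "body": {
  "steps": [
    [0, 0, -0.3, 0],
    [0, 0, -1, 0],
    [0, 0, -2, 0],
    [0, 0, -3.5, 0],
    [0, 0, -5, 0],
    [0, 0, -7, 0],
    [0, 0, -9, 0],
    [0, 0, -11, 0],
    [0, 0, -13, 0],
    [0, 0, -15, 0]
  ]
}}

```text
clock: 19.02
position: [0.526, -0.2072, 0.133]
tool_rot: [3.141, -0.0, 0.342]
force: [0.9, 0.4, -4.0]
grip_width: 0.0146
```

Emit:
{"method": "apply_moves", "body": {
  "steps": [
    [0, 0, -1, 0],
    [0, 0, -2, 0],
    [0, 0, -3, 0],
    [0, 0, -4, 0],
    [0, 0, -4, 0],
    [0, 0, -4, 0],
    [0, 0, -4, 0],
    [0, 0, -4, 0],
    [0, 0, -4, 0],
    [0, 0, -4, 0]
  ]
}}

```text
clock: 19.85
position: [0.5261, -0.2072, 0.1706]
tool_rot: [-3.141, 0.001, 0.342]
force: [-0.2, -0.1, -3.8]
grip_width: 0.015
```

```bash
python3 - <<'E'
from h import *
np.set_printoptions(precision=4,suppress=True)
s=telemetry.observe();print(s['grip_width'],s['force'],s['position'],s['tool_rot'])
f=cams.grab_frame('wrist'); save('w5',f['color'])
# expected holes (rigid): tool-relative cover pose
Rt=Rm(s['tool_rot'])
g=[s['position'][0]-.0002,s['position'][1],.342]; z=s['position'][2]+.0187
uv=[d['uv'] for d in cams.pinpoint('wrist','hole0') if d['score']>.15]; print(np.round(uv), assign([[0,0]],f,s,g,z+.005))
for l in L:
    c,sn=np.cos(g[2]),np.sin(g[2]); print(np.round(proj(f,[g[0]+c*l[0]-sn*l[1],g[1]+sn*l[0]+c*l[1],z+.005],s),1))
go(.6586,.1695,.20,.2162)
E
```

```text
0.014979418532401341 [-0.1934 -0.0704 -3.8124] [ 0.5261 -0.2072  0.1706] [-3.1411  0.0006  0.3418]
[[540.  40.]
 [430. 214.]
 [313. 332.]
 [433.  80.]
 [197. 207.]] [None, None, None]
[194.2 214.2]
[439.5 214.3]
[316.5 382.2]
shift cm [ 25.1  -31.05  -2.91] turn 0.1256 tilt -1.0 clock 19.95 q [ 0.52  0.48 -0.35  1.78  0.2   0.92 -1.14]
```

View pics/w5.png

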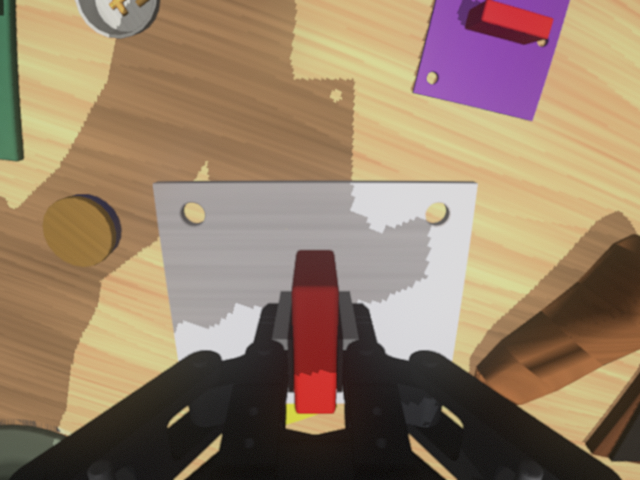

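Wrist view: the cover is level, with its holes at (194,213) and (437,213) against predictions of (194,214) and (439.5,214), so it has not slipped. Carry it over the housing.

Emit:
{"method": "apply_moves", "body": {
  "steps": [
    [1, -1.2, -0.5, 0],
    [2.5, -3.1, -1, 0.01],
    [4.5, -5.5, -1.5, 0.02],
    [6.5, -8, -2, 0.03],
    [8.5, -10.5, -2.5, 0.04],
    [10.5, -13, -2.9, 0.05],
    [12.5, -15.5, -2.9, 0.06],
    [14.5, -18, -2.9, 0.07],
    [16.5, -20.5, -2.9, 0.08],
    [18.5, -22.9, -2.9, 0.09]
  ]
}}

```text
clock: 20.78
position: [0.624, 0.0722, 0.2]
tool_rot: [-3.142, 0.0, 0.251]
force: [-0.1, -0.3, -4.0]
grip_width: 0.0151
```

Emit:
{"method": "apply_moves", "body": {
  "steps": [
    [1.5, -1.8, 0, 0.01],
    [3, -3.6, 0, 0.02],
    [4.2, -5.2, 0, 0.03],
    [5, -6.2, 0, 0.03],
    [5.5, -6.8, 0, 0.03],
    [5.8, -7.2, 0, 0.03],
    [5.8, -7.2, 0, 0.03],
    [5.8, -7.2, 0, 0.03],
    [5.8, -7.2, 0, 0.03],
    [5.8, -7.2, 0, 0.03]
  ]
}}

```text
clock: 21.62
position: [0.662, 0.1535, 0.2003]
tool_rot: [3.141, -0.0, 0.221]
force: [-0.1, -0.1, -3.6]
grip_width: 0.0149
```

```bash
python3 - <<'E'
from h import *
go(.6586,.1695,.105,.2162)
E
```

```text
shift cm [ 0.01 -1.64  9.53] turn 0.0045 tilt -1.0 clock 21.62 q [-0.1   0.63 -0.36  1.43  0.23  1.12 -1.84]
```

Emit:
{"method": "apply_moves", "body": {
  "steps": [
    [0, -0.5, 1, 0],
    [0, -1, 2, 0.005],
    [0, -1.6, 3.5, 0.005],
    [0, -1.6, 5, 0.005],
    [0, -1.6, 6.5, 0.005],
    [0, -1.6, 8, 0.005],
    [0, -1.6, 9, 0.005],
    [0, -1.6, 9.5, 0.005],
    [0, -1.6, 9.5, 0.005],
    [0, -1.6, 9.5, 0.005]
  ]
}}

```text
clock: 22.45
position: [0.6586, 0.1705, 0.1053]
tool_rot: [-3.141, -0.0, 0.217]
force: [0.5, -0.1, -3.4]
grip_width: 0.015
```

```bash
python3 - <<'E'
from h import *
s=telemetry.observe();print(s['position'],s['tool_rot'],s['force'])
go(.6586,.1695,.068,.2162)
E
```

```text
[0.65857561 0.17049146 0.10526132] [-3.14142447e+00 -1.13241655e-04  2.16786702e-01] [ 0.5347922  -0.14810072 -3.35486925]
shift cm [-0.02  0.1   3.73] turn 0.0006 tilt -1.0 clock 22.45 q [-0.13  0.73 -0.34  1.51  0.27  0.95 -1.9 ]
```

Emit:
{"method": "apply_moves", "body": {
  "steps": [
    [0, 0.1, 0.5, 0],
    [0, 0.1, 1, 0],
    [0, 0.1, 1.5, 0],
    [0, 0.1, 2, 0],
    [0, 0.1, 2.5, 0],
    [0, 0.1, 3, 0],
    [0, 0.1, 3.4, 0],
    [0, 0.1, 3.7, 0],
    [0, 0.1, 3.7, 0],
    [0, 0.1, 3.7, 0]
  ]
}}

```text
clock: 23.28
position: [0.6587, 0.1693, 0.068]
tool_rot: [-3.142, 0.0, 0.217]
force: [-0.6, 0.2, -3.2]
grip_width: 0.0153
```

```bash
python3 - <<'E'
from h import *
np.set_printoptions(precision=4,suppress=True)
s=telemetry.observe();print(s['position'],s['tool_rot'],s['force'],s['grip_width'])
go(.6586,.1695,.068,.2162)
f=cams.grab_frame('wrist'); 
uv=[d['uv'] for d in cams.pinpoint('wrist','hole0')]; print('holes',np.round(uv,1))
uv=[d['uv'] for d in cams.pinpoint('wrist','thread0')]; print('threads',np.round(uv,1))
w=f['color']
t=cams.grab_frame('top'); sd=cams.grab_frame('side')
c=lambda i,x,y,r,k:cv2.resize(i[y-r:y+r,x-r:x+r],(k,k),interpolation=cv2.INTER_CUBIC)
row1=np.hstack([c(w,196,213,24,266),c(w,437,213,24,266),c(sd['color'],258,277,32,268)])
row2=cv2.resize(w[170:400,140:500],(800,334*800//800),interpolation=cv2.INTER_CUBIC)
save('w6',np.vstack([row1,row2]))
g=[s['position'][0],s['position'][1],s['tool_rot'][2]]
for nm,gg,z in (('hole',g,s['position'][2]+.0187+.0025),('thread',[.6586,.1695,.2162],.07)):
  for l in L:
    cc,sn=np.cos(gg[2]),np.sin(gg[2]); print(nm,np.round(proj(f,[gg[0]+cc*l[0]-sn*l[1],gg[1]+sn*l[0]+cc*l[1],z],s),1))
E
```

```text
[0.6587 0.1693 0.068 ] [-3.1416  0.0001  0.2168] [-0.5954  0.2301 -3.1835] 0.015300063376505295
shift cm [-0.01 -0.02  0.  ] turn 0.0006 tilt -1.0 clock 23.28 q [-0.14  0.77 -0.33  1.53  0.29  0.89 -1.92]
holes [[196.8 208.7]
 [428.9 213.9]]
threads [[210.3 202.3]
 [424.1 202. ]
 [312.6 335. ]]Traceback (most recent call last):
  File "<stdin>", line 11, in <module>
    return _nx.concatenate(arrs, 1, dtype=dtype, casting=casting)
           ~~~~~~~~~~~~~~~^^^^^^^^^^^^^^^^^^^^^^^^^^^^^^^^^^^^^^^
ValueError: all the input array dimensions except for the concatenation axis must match exactly, but along dimension 0, the array at index 0 has size 266 and the array at index 2 has size 268
```

```bash
python3 - <<'E'
from h import *
s=telemetry.observe()
f=cams.grab_frame('wrist'); w=f['color'].copy()
sd=cams.grab_frame('side')
c=lambda i,x,y,r:cv2.resize(i[y-r:y+r,x-r:x+r],(266,266),interpolation=cv2.INTER_CUBIC)
row1=np.hstack([c(w,200,210,24),c(w,432,210,24),c(sd['color'],258,272,32)])
row2=cv2.resize(w[170:400,140:500],(798,320),interpolation=cv2.INTER_CUBIC)
save('w6',np.vstack([row1,row2]))
g=[s['position'][0],s['position'][1],s['tool_rot'][2]]
for nm,gg,z in (('hole top',g,s['position'][2]+.0187+.005),('thread',[.6586,.1695,.2162],.07)):
  for l in L:
    cc,sn=np.cos(gg[2]),np.sin(gg[2]); print(nm,np.round(proj(f,[gg[0]+cc*l[0]-sn*l[1],gg[1]+sn*l[0]+cc*l[1],z],s),1))
E
```

```text
hole top [194.6 213.4]
hole top [440.  213.5]
hole top [316.9 381.6]
thread [208.5 200.7]
thread [424.8 200.9]
thread [316.3 353.8]
```

View pics/w6.png

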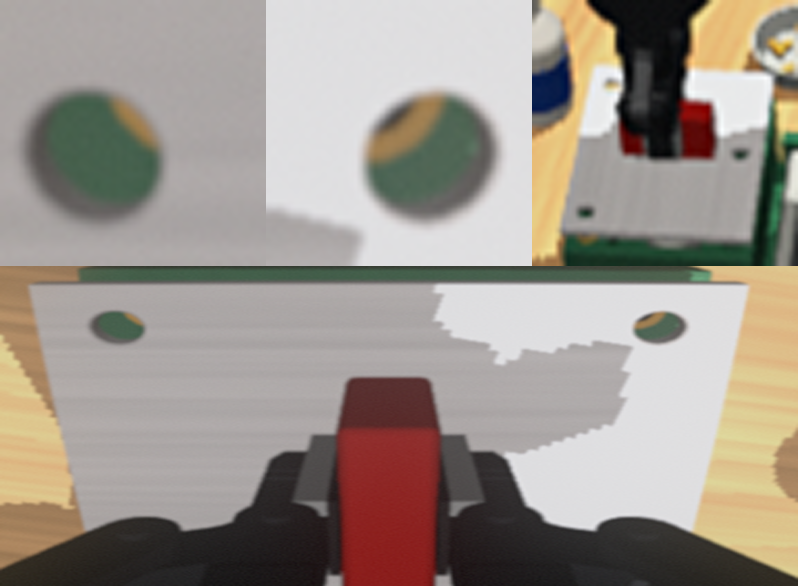

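The brass rings show through both holes at the symmetric offsets predicted for 17 mm hover (left hole at (193,214), right at (437.6,214)). The holes sit about 1 mm to the left of where they should be in the picture, so I'll shift 1 mm along tool +y and settle.

Emit:
{"method": "apply_moves", "body": {
  "steps": [
    [0, 0.05, 0, 0],
    [0, 0.1, 0, 0],
    [0, 0.1, 0, 0],
    [0, 0.1, 0, 0],
    [0, 0.1, 0, 0],
    [0, 0.1, 0, 0],
    [0, 0.1, 0, 0],
    [0, 0.1, 0, 0],
    [0, 0.1, 0, 0],
    [0, 0.1, 0, 0]
  ]
}}

```text
clock: 24.47
position: [0.659, 0.1683, 0.0681]
tool_rot: [-3.142, -0.0, 0.217]
force: [-0.1, 0.8, -3.6]
grip_width: 0.0151
```

```bash
python3 - <<'E'
from h import *
s=telemetry.observe();print(s['clock'],s['position'],s['tool_rot'],s['force'],s['grip_width'],abs(s['qd']).max())
print(workorder.job_done())
E
```

```text
24.4667 [0.65896147 0.16832946 0.06810805] [-3.14156627e+00 -8.67842314e-06  2.16763857e-01] [-0.09773259  0.79689668 -3.59368208] 0.015129370127214851 0.0018897817268243588
the job is handed in; nothing more can be done
None
```

I pressed the treadle to its stop, held it there for over 0.8 s and let it spring back. I then picked up the silver cover by its red grip. It is now held about 17 mm above the housing, and I handed the job in at 24.5 s; the system gives no verdict.

**Last checks:**
- **Holding:** the tool is level and nearly still. The wrist carries only the cover's weight (about 3.6 N), so it is not resting on the unit. The grip opening is 15 mm, right for the 16 mm rib.
- **Alignment:** the brass rings showed through the two +x holes within about 1.5 mm of where they should be. I moved the cover 1 mm to correct part of that and did not take another picture afterwards. I did not see the third hole over its thread, because the gripper was in the way.
- **Treadle:** the wrist picture after release showed it back up. I did not look at it again before handing in.

**What disagreed:**
- **Fingertip position:** the fingertips end about 33 mm short of the reported tool point, so my first press stopped in the air above the treadle. I found this from the force readings and the pictures, and allowed for it afterwards.
- **Press force:** the force at the stop briefly reached 90 N, against the 120 N wrist limit, before I eased it to 53 N.
- **Network hole and thread positions:** these were several pixels off in places, so I used positions measured directly from the pictures instead. Those fitted the known hole pattern to 0.3 px or better.

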